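Screw the gas tap home to its mark and push on its knob

ROBOT

A 6-joint arm with a two-finger parallel gripper is mounted at the origin on the work surface. World frame = base frame: x ahead of the robot, y to its left, z up, the work surface at z = 0. Lengths are in mm, angles in rad, forces in N, time in s.
With the tool pointing down it reaches from about 325 to 900 mm from the base axis. Payload 3.5 kg.
Tool frame: the origin (TCP) lies midway between the tips of the shut fingers; the grasp point (between the pads) lies 19 mm behind it (env.grip_depth is the distance from the TCP to the grasp point, in mm); z points along the fingers, y is the line along which they close (so a half turn about z gives the same grasp; the last joint's range is limited). The gripper opens to 85 mm and grips with 20 to 120 N. Pads are 22 mm wide; open, the fingers measure 114 mm over their backs; the gripper's body (76 mm by 85 mm) begins 54 mm behind the grasp point. The pads swing forward as they close: fully open they stand 13 mm farther back than shut.
Start: joints at [-0.103, 0.276, -0.026, 1.268, 0, 1.467], TCP at [624.997, -0.01, 231.313] pointing down, gripper open.
Joint ranges: [-3.12, 3.12], [-0.85, 1.88], [-1.08, 1.24], [-1.95, 2.15], [-1.57, 1.53], [-3.14, 3.14]. Speed limits (rad/s): [2.57, 2.57, 3.14, 3.14, 3.14, 3.14].

INTERFACE

Orientations are given as a unit quaternion [x, y, z, w].
In Python, from bench import env gives the robot as it stands. Calls block until the motion is done:
- env.reach(position, orientation): joint-space move of the TCP to a pose.
- env.line_to(position, frame=None, feed=150): straight line of the TCP; frame=None keeps the orientation; feed is the mean speed in mm/s.
- env.move_j(angles): joint-space move.
- env.release() and env.gripper_close(effort=None): open the fingers fully, or close them until they stop; effort is the grip in N (None keeps the last).
- env.hold(seconds).
- env.ik(position, orientation): joint angles nearest the present ones, or None.
- env.read_state(): the state.
- env.read_camera(name): name is "scene" or "side" or "wrist"; returns the picture (384x512x3 uint8, red, green, blue); there is no depth.
- env.get_calibration(name): a dict with "fx", "fy", "cx", "cy" (pixels), "k1" (the pictures are not rectified: a ray, as slopes to the right and down, at radius r is drawn at 1 + k1 r^2 times it, then the intrinsics apply), "R" (3x3) and "t" (3): a world point X has camera coordinates R X + t; the wrist camera has in their place "tool_from_camera" (4x4, takes a point from camera to tool coordinates, whose origin is the TCP and whose axes are the flange's). Camera axes: x right, y down, z forward; pixel columns grow to the right and rows downward; lengths in mm; the calibration is good to about 2 mm. A picture is of the moment at which its call begins: read the wrist's pose just before it. get_calibration takes no time and is no camera call.
A pose or a line that the arm cannot do raises env.Unreachable and nothing moves.
- env.close_job(): hands the job in; it is judged then, once.
The state is a dict: "clock": time; "joint_positions": joint angles; "joint_velocities": joint speeds; "effort": joint torques, N m; "tool_pos": TCP position; "orientation": TCP orientation; "force": force on the tool from outside, world axes, zero at the start; "ft_torque": the same for the moment, N m; "grip_width": finger opening in mm; "grasp_force": force on a finger pad.
Only numpy, scipy, OpenCV 4.12 (cv2) and the standard library are available. Lean on these libraries where they do the work, as an engineer would, in place of code of your own. Each camera call takes 0.05 s, during which the arm holds its last target. There are 200 camera calls.

TASK

Screw the hand-started brass gas tap clockwise into the clamped manifold until it tightens and its hose barb points along the red line on the manifold, and stop there without overtightening past the line. Then push the red knob over the tap's stem until it sits flat on the steel collar, and let go. Leave the mug, the can and the wrench alone.

Things in the scene. Friction and masses are not known exactly. Their poses are not given: they have to be found in the camera images.
- valve (a joint): turn of the tap on its thread, rad: starts between -2.05 and -1.15 and grows as the tap is turned clockwise seen from above its stem, against 0.3 N m, to 0, where the gasket bites; it goes no further. The thread draws the tap in 0.8 mm per rad. It stays where it is left
- gasket (a joint): how far the tap has been tightened against the gasket, rad: 0 until joint valve reaches 0, then it grows as the tap is turned on clockwise, against 0.45 N m rising by 0.8 N m per rad. At 0.25 (with joint valve at 0) the barb points exactly along the red line. It stays where it is left
- collar (a point): centre of the tap's round knurled steel collar (40 mm diameter, 32 mm tall), gripped at any angle to turn the tap, with which the point turns. z axis: the port's axis, up out of the stem, leaning 30 degrees from vertical to the manifold's front; x axis: direction of the brass hose barb, 18 mm thick, centre line 34 mm below this point, 77 mm long from the axis. Port face 58 mm below
- seat (a point): centre of the collar's flat top, 16 mm above the collar's centre along the axis, same axes as collar. From it the brass stem stands up along the axis: 16 mm diameter, 28 mm long, its last 7 mm tapering to 8 mm. The knob's underside must come to rest on this face
- barb_tip (a point): tip of the tap's brass hose barb, 77 mm from the axis
- manifold: clamped gas manifold, fixed: steel foot 150 x 200 x 12 mm, an aluminium bar (64 x 180 x 44 mm) leaning 30 degrees, copper pipe ends at the sides (280 mm overall). Origin: centre of the foot's underside; x to its back, y along the bar, z up; port leans to -x. A red line with a cross bar runs on the bar from the port towards +y: the barb must end above it, pointing to +y
- knob_center (a point): centre, half-way up, of the loose red knob, which stands on the table opening down: hat-shaped, 62 mm tall; flange at the bottom 65 mm diameter, 8 mm thick; above it a round ribbed grip 42 mm diameter up to the top. A bore 21 mm wide, 36 mm deep opens in the middle of the underside. z axis: from underside to top
- knob_bottom (a point): centre of the knob's underside (mouth of the bore), 31 mm below the knob's centre
- mug: bystander: blue mug, 80 mm wide, 90 mm tall, with a handle; origin at the centre of its underside
- can: bystander: food can with an orange band, 72 mm diameter, 100 mm tall; origin at the centre of its underside
- wrench: bystander: steel wrench 180 mm long lying flat between the robot and the manifold; origin at its middle underneath, x along its length
There are look-alikes about, which are no part of the job. Of the things that look like the part that bears knob_center, the smallest one is meant.

How it is judged:
By the outcome, as a careful person would: the job done as asked, in the order asked, and still so for the second after the job is handed in, with the robot touching nothing.
It also fails if it takes over 58 s, if anything falls off the work surface, if the arm or the gripper's body presses on something with over 40 N, if the wrist force passes 120 N, or if a joint passes its speed limit or range.

## Working session

There is one attempt and no reset: what is moved stays moved. The work goes in short steps, each a Python script; the robot and the scene stay as the last script left them, time stands still between calls to the robot, and variables do not carry over. Pictures are saved under pics/ and viewed, at most 10 in all, crops included, and the job is handed in when it is done.

```bash
ls; mkdir -p pics
cat > h.py <<'E'
import numpy as np, cv2
from scipy.spatial.transform import Rotation as Rn
from bench import env
def cam(name):
    c=env.get_calibration(name)
    if 'R' in c: R=np.array(c['R']);t=np.array(c['t']);return c,R.T,-R.T@t
    s=env.read_state();T=np.array(c['tool_from_camera']);Q=Rn.from_quat(s['orientation']).as_matrix()
    return c,Q@T[:3,:3],Q@T[:3,3]+np.array(s['tool_pos'])
def ray(cm,u,v):
    c,A,o=cm
    K=np.array([[c['fx'],0,c['cx']],[0,c['fy'],c['cy']],[0,0,1]],float)
    p=cv2.undistortPoints(np.array([[[u,v]]],float),K,np.array([c['k1'],0,0,0],float))[0,0]
    d=A@np.array([p[0],p[1],1]);return o,d/np.linalg.norm(d)
def onz(cm,u,v,z):
    o,d=ray(cm,u,v);return o+d*(z-o[2])/d[2]
def tri(*rs):
    M=sum(np.eye(3)-np.outer(d,d) for o,d in rs);b=sum((np.eye(3)-np.outer(d,d))@o for o,d in rs)
    x=np.linalg.solve(M,b);return x,[float(np.linalg.norm(np.cross(x-o,d))) for o,d in rs]
def proj(cm,X):
    c,A,o=cm;p=A.T@(np.array(X)-o);x,y=p[:2]/p[2];f=1+c['k1']*(x*x+y*y)
    return c['fx']*x*f+c['cx'],c['fy']*y*f+c['cy']
def snap(name,fn=None):
    cm=cam(name);im=np.array(env.read_camera(name))
    if fn: cv2.imwrite('pics/'+fn,im[:,:,::-1])
    return cm,im
E
python3 - <<'E'
from h import *
a,i=snap('scene','s0.png');b,j=snap('side','d0.png')
for c in(a,b):print(c[2],c[1][:,2],c[0]['fx'],c[0]['k1'])
print(env.get_calibration('wrist'),env.read_state(),env.grip_depth)
cv2.imwrite('pics/both0.png',cv2.resize(np.vstack([i,j])[:,:,::-1],None,fx=.78,fy=.78))
E
```

```text
pics
[1016.64172618 -459.49970087  898.9713811 ] [-0.5022818   0.46267029 -0.73051297] 371.6325829654552 -0.009528910021108835
[-133.9796749   797.10701299  706.07679405] [ 0.55558329 -0.65322579 -0.51441547] 382.7669508201464 -0.03931479981446395
{'fx': 309.1239182536956, 'fy': 309.1239182536956, 'cx': 252.15959290650508, 'cy': 191.85360324111116, 'k1': -0.0370436954102564, 'tool_from_camera': array([[ 2.84241352e-04, -9.55284841e-01, -2.95686981e-01,
         7.47697924e+01],
       [ 9.99999821e-01,  4.27300983e-04, -4.19202937e-04,
         5.57632024e-01],
       [ 5.26805549e-04, -2.95686809e-01,  9.55284792e-01,
        -1.42853267e+02],
       [ 0.00000000e+00,  0.00000000e+00,  0.00000000e+00,
         1.00000000e+00]])} {'clock': 0.1, 'joint_positions': array([-1.03416859e-01,  2.77116165e-01, -2.77707833e-02,  1.26800380e+00,
       -2.14591661e-05,  1.46739294e+00]), 'joint_velocities': array([-9.18618505e-04, -7.29383157e-04,  3.17989221e-03,  3.52390843e-05,
       -1.25476992e-03, -7.40247602e-04]), 'effort': array([ 8.02060767e-04, -4.46709216e+01,  2.96128178e+01,  8.47860065e-03,
       -4.56193129e-05,  5.66283830e-06]), 'tool_pos': array([6.24278922e+02, 4.80613747e-02, 2.30222003e+02]), 'orientation': array([ 7.07111150e-01,  7.07101637e-01, -6.68425426e-04, -8.06207932e-04]), 'force': array([0.78325856, 0.52161341, 0.25922731]), 'ft_torque': array([-0.0209024 ,  0.01411541, -0.00767715]), 'grasp_force': 0.0, 'grip_width': 85.27438908366791} 18.700000000000003
```

View pics/s0.png

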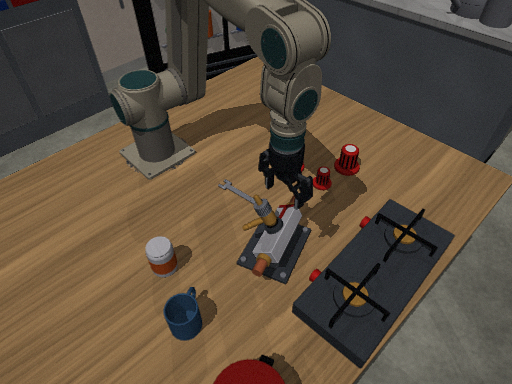

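View pics/d0.png

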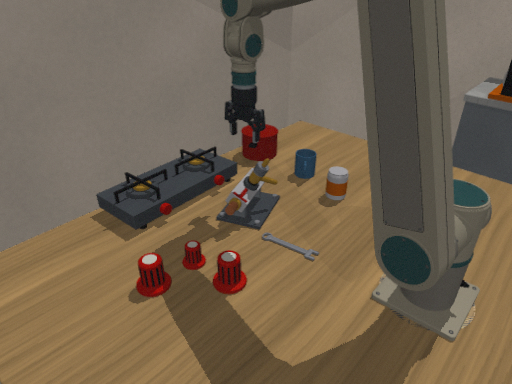

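Scene view: the look-alike knobs are the small one at (322,178), a large one at (348,160), and one hidden behind the gripper at about (299,168). In the side view they are at (194,254) small, (152,273) large and (229,270) large. Other red things are the stove knobs (side (165,209), (219,180)) and a red pot. I choose the small one at side (194,254) / scene (322,178). The collar is at about scene (266,212) and side (255,180).

Run:
```python
from h import *
a=cam('scene');b=cam('side')
print('knob',tri(ray(a,322,178),ray(b,194,254)))
print('large',onz(b,152,285,0),onz(b,229,282,0),onz(b,194,262,0),onz(a,322,184,0))
print('stem/collar',tri(ray(a,262,202),ray(b,263,170)),tri(ray(a,268,217),ray(b,252,186)))
print('barbtip',tri(ray(a,246,227),ray(b,275,182)))
print('foot scene',[onz(a,u,v,12).round() for u,v in((238,262),(283,278),(310,235))])
print('foot side',[onz(b,u,v,12).round() for u,v in((218,212),(262,224),(280,201))])
i=cv2.imread('pics/s0.png')[165:290,215:375];j=cv2.imread('pics/d0.png')[150:300,120:320]
cv2.imwrite('pics/c0.png',np.vstack([cv2.resize(i,(400,312),interpolation=2),cv2.resize(j,(400,288),interpolation=2)]))
```

```text
knob (array([527.35807875, 305.70923455,  26.02218536]), [0.8286859107680707, 0.8286859107682025])
large [537.81238117 437.84213123   0.        ] [399.72046984 298.65633805   0.        ] [525.94360237 308.52136892   0.        ] [531.56989564 306.70376903   0.        ]
stem/collar (array([546.34334281,   3.13976695, 159.66849772]), [2.6573760391186907, 2.6573760391186276]) (array([567.04389537,  18.04172108, 101.34958307]), [5.81603013481375, 5.81603013481377])
barbtip (array([540.81523471, -52.09267758,  96.35286714]), [2.265856159010815, 2.2658561590109705])
foot scene [array([ 567., -108.,   12.]), array([689., -55.,  12.]), array([647., 107.,  12.])]
foot side [array([643., 107.,  12.]), array([494.,  61.,  12.]), array([536., -81.,  12.])]
```

View pics/c0.png

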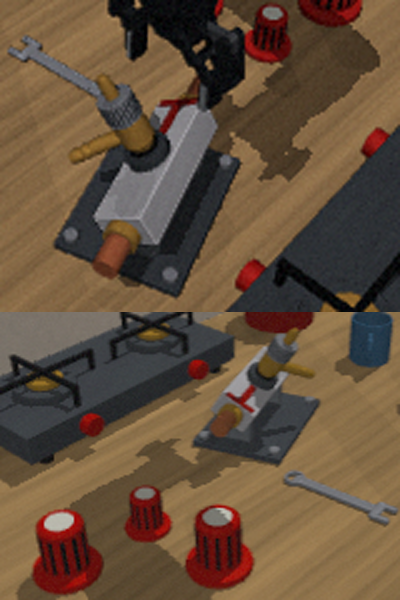

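Crop: scene shows the tap's stem, knurled collar and barb, with the barb pointing left in the image, and the red line with its cross bar on the far side of the bar. The side crop confirms that the middle knob (194,254) is clearly the smallest of the three. Next I check reachability along the port axis and take two wrist views.

```bash
cat >> h.py <<'E'
def axis(yaw): return np.array([-.5*np.cos(yaw),-.5*np.sin(yaw),np.sqrt(.75)])
def quat(ax,psi,yaw):
    # tool z=-ax; psi=0: tool x along manifold +y, growing psi = clockwise from above
    y=np.array([-np.sin(yaw),np.cos(yaw),0]);z=-ax
    R=np.column_stack([y,np.cross(z,y),z])
    return (Rn.from_matrix(R)*Rn.from_rotvec([0,0,psi])).as_quat()
E
python3 - <<'E'
from h import *
yaw=np.radians(16.5);ax=axis(yaw);C=np.array([569,9,120.])
for d in(110,-15):
  for psi in np.arange(-3.2,3.2,.4):
    q=env.ik(C+d*ax,quat(ax,psi,yaw)); print(d,round(psi,1),None if q is None else np.round(q,2))
E
```

```text
110 -3.2 [-0.3  -0.21 -0.67  0.66  0.28 -2.15]
110 -2.8 [-0.3  -0.21 -0.67  0.66  0.28 -1.75]
110 -2.4 [-0.3  -0.21 -0.67  0.66  0.28 -1.35]
110 -2.0 [-0.3  -0.21 -0.67  0.66  0.28 -0.95]
110 -1.6 [-0.3  -0.21 -0.67  0.66  0.28 -0.55]
110 -1.2 [-0.3  -0.21 -0.67  0.66  0.28 -0.15]
110 -0.8 [-0.3  -0.21 -0.67  0.66  0.28  0.25]
110 -0.4 [-0.3  -0.21 -0.67  0.66  0.28  0.65]
110 -0.0 [-0.3  -0.21 -0.67  0.66  0.28  1.05]
110 0.4 [-0.3  -0.21 -0.67  0.66  0.28  1.45]
110 0.8 [-0.3  -0.21 -0.67  0.66  0.28  1.85]
110 1.2 [-0.3  -0.21 -0.67  0.66  0.28  2.25]
110 1.6 [-0.3  -0.21 -0.67  0.66  0.28  2.65]
110 2.0 [-0.3  -0.21 -0.67  0.66  0.28  3.05]
110 2.4 [-0.3  -0.21 -0.67  0.66  0.28 -2.83]
110 2.8 [-0.3  -0.21 -0.67  0.66  0.28 -2.43]
-15 -3.2 [-0.22  0.04 -0.72  0.34  0.24 -2.08]
-15 -2.8 [-0.22  0.04 -0.72  0.34  0.24 -1.68]
-15 -2.4 [-0.22  0.04 -0.72  0.34  0.24 -1.28]
-15 -2.0 [-0.22  0.04 -0.72  0.34  0.24 -0.88]
-15 -1.6 [-0.22  0.04 -0.72  0.34  0.24 -0.48]
-15 -1.2 [-0.22  0.04 -0.72  0.34  0.24 -0.08]
-15 -0.8 [-0.22  0.04 -0.72  0.34  0.24  0.32]
-15 -0.4 [-0.22  0.04 -0.72  0.34  0.24  0.72]
-15 -0.0 [-0.22  0.04 -0.72  0.34  0.24  1.12]
-15 0.4 [-0.22  0.04 -0.72  0.34  0.24  1.52]
-15 0.8 [-0.22  0.04 -0.72  0.34  0.24  1.92]
-15 1.2 [-0.22  0.04 -0.72  0.34  0.24  2.32]
-15 1.6 [-0.22  0.04 -0.72  0.34  0.24  2.72]
-15 2.0 [-0.22  0.04 -0.72  0.34  0.24  3.12]
-15 2.4 [-0.22  0.04 -0.72  0.34  0.24 -2.76]
-15 2.8 [-0.22  0.04 -0.72  0.34  0.24 -2.36]
```

Run:
```python
from h import *
yaw=np.radians(16.5);ax=axis(yaw);C=np.array([569,9,120.])
env.reach(C+110*ax,quat(ax,-0.3,yaw)); env.hold(.3)
a,i=snap('wrist','w1.png');np.savez('w1.npz',A=a[1],o=a[2])
env.reach(C+110*ax,quat(ax,-2.0,yaw)); env.hold(.3)
b,j=snap('wrist','w2.png');np.savez('w2.npz',A=b[1],o=b[2])
print(env.read_state()['clock'])
cv2.imwrite('pics/w12.png',cv2.resize(np.hstack([i[:,60:452],j[:,60:452]])[:,:,::-1],(800,392)))
```

```text
3.025
```

View pics/w12.png

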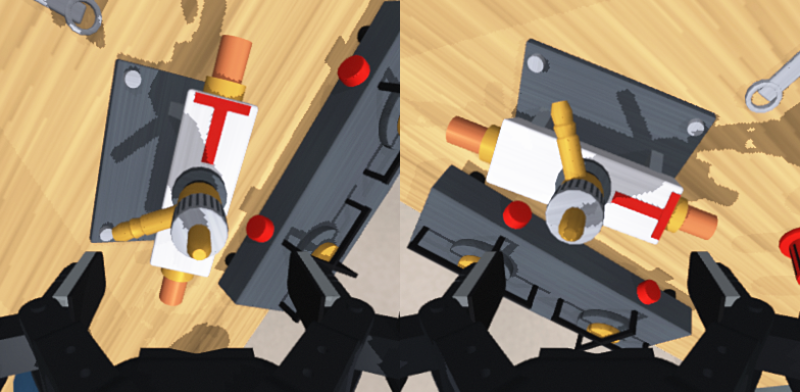

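The wrist views show the tap clearly. On the left panel the stem tip is at (200,254), the barb tip at (115,230) and the T-shaped red line runs from (207,163) to (224,104). On the right panel the stem tip is at (570,238), the barb tip at (560,105) and the red T runs from (615,200) to (665,215). I'll enlarge for accurate picking.

Run:
```python
import cv2,numpy as np
def crop(f,x,y,w,h,s):
    im=cv2.imread('pics/'+f)[y:y+h,x:x+w];im=cv2.resize(im,None,fx=s,fy=s,interpolation=cv2.INTER_CUBIC)
    for u in range(x-x%20+20,x+w,20): cv2.line(im,((u-x)*s,0),((u-x)*s,6),(255,0,255),1);cv2.putText(im,str(u),((u-x)*s-10,16),0,.35,(255,0,255),1)
    for v in range(y-y%20+20,y+h,20): cv2.line(im,(0,(v-y)*s),(6,(v-y)*s),(255,0,255),1);cv2.putText(im,str(v),(8,(v-y)*s+4),0,.35,(255,0,255),1)
    return im
a=crop('w1.png',165,82,135,190,3);b=crop('w2.png',200,82,135,190,3)
cv2.imwrite('pics/w12c.png',np.hstack([a,b])[:, :800])
for f,r in(('w1.png',(240,80,310,180)),('w2.png',(258,180,340,250))):
    im=cv2.imread('pics/'+f);hsv=cv2.cvtColor(im,cv2.COLOR_BGR2HSV)
    m=(((hsv[...,0]<5)|(hsv[...,0]>174))&(hsv[...,1]>200)&(hsv[...,2]>90)).astype(np.uint8)
    k=np.zeros_like(m);x0,y0,x1,y1=r;k[y0:y1,x0:x1]=1
    n,l,st,ce=cv2.connectedComponentsWithStats(m*k);i=1+st[1:,4].argmax()
    h=cv2.convexHull(cv2.findContours((l==i).astype(np.uint8),0,2)[0][0]);print(f,st[i],ce[i],cv2.approxPolyDP(h,3,True)[:,0].tolist())
```

```text
w1.png [ 251   91   54   69 1092] [272.95695971 118.63644689] [[252, 91], [304, 104], [268, 159], [258, 157]]
w2.png [268 188  67  47 895] [304.44022346 205.40335196] [[334, 192], [313, 234], [268, 197], [272, 188]]
```

View pics/w12c.png

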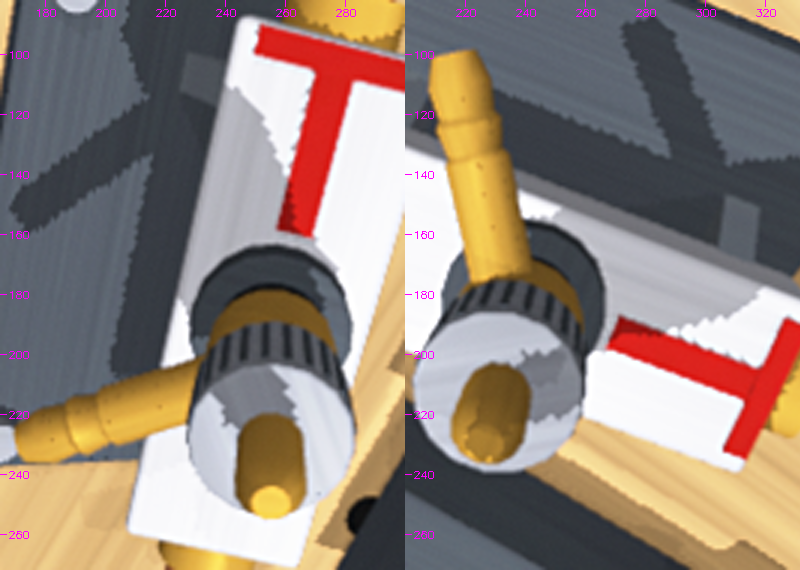

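The zoom gives clean picks. View 1: stem tip (255.3,249), collar top centre (255.3,228.7), barb tip (171,229), red line (263.3,160) to (276.7,107). View 2: stem tip (226.7,229), collar top (231.7,212.7), barb tip (217.3,100), red line (269.3,193) to (317.3,210).

Run:
```python
from h import *
c=env.get_calibration('wrist')
L=[(c,d['A'],d['o']) for d in(np.load('w1.npz'),np.load('w2.npz'))]
P=dict(tip=((255.3,249),(226.7,229)),seat=((255.3,228.7),(231.7,212.7)),barb=((171,228.7),(217.3,100)),near=((263.3,160),(269.3,193)),far=((276.7,107),(317.3,210)),T=((278,97.5),(323.5,213)))
X={}
for k,(p,q) in P.items():
    X[k],e=tri(ray(L[0],*p),ray(L[1],*q));print(k,X[k].round(1),np.round(e,1))
a=X['tip']-X['seat'];print('len',np.linalg.norm(a),a/np.linalg.norm(a))
l=X['T']-X['near'];print('line yaw',np.degrees(np.arctan2(-l[0],l[1])),l)
for y in(14,16.5,19):
    yaw=np.radians(y);ax=axis(yaw);ly=np.array([-np.sin(yaw),np.cos(yaw),0]);lx=np.cross(ly,ax)
    h=lambda v:round(float(np.arctan2(-v@lx,v@ly)),3)  # clockwise angle from line
    print(y,ax.round(3),'barb',h(X['barb']-X['seat']),'line from axis',h(X['T']-X['seat']),'dz port',(X['near']-X['seat'])@ax,(X['T']-X['seat'])@ax,(X['barb']-X['seat'])@ax)
```

```text
tip [540.7 -14.3 194.4] [0.3 0.3]
seat [553.7  -9.2 170. ] [0.4 0.4]
barb [536.4 -58.4  97.3] [0.1 0.1]
near [583.5  33.9  95.8] [0.4 0.4]
far [565.1  79.9  95.8] [1. 1.]
T [562.8  87.1  95.1] [0. 0.]
len 28.10651345569981 [-0.46158654 -0.18065702  0.86850499]
line yaw 21.311226978192412 [-20.75968204  53.21501843  -0.69645819]
14 [-0.485 -0.121  0.866] barb 2.19 line from axis 0.105 dz port -83.99040900316628 -80.95898317402722 -48.57310550986914
16.5 [-0.479 -0.142  0.866] barb 2.163 line from axis 0.069 dz port -84.7271338286164 -82.93482880083909 -47.63704923062744
19 [-0.473 -0.163  0.866] barb 2.137 line from axis 0.032 dz port -85.42493076931004 -84.87630642861346 -46.73007371017324
```

```bash
cat >> h.py <<'E'
YAW=np.radians(21.35);AX=axis(YAW);LY=np.array([-np.sin(YAW),np.cos(YAW),0]);LX=np.cross(LY,AX)
SEAT0=np.array([553.7,-9.2,170.0])
TCP0=SEAT0-16*AX+(3-18.7)*AX  # TCP for gripping collar at start
def st():
    s=env.read_state();f=np.array(s['force']);t=np.array(s['ft_torque'])
    R=Rn.from_quat(s['orientation']).as_matrix()
    psi=np.arctan2(-(R[:,0]@LX),R[:,0]@LY)
    return 't%.1f F%s ax%.1f Tax%.2f w%.1f g%.0f cw%.3f'%(s['clock'],f.round(1),f@AX,t@AX,s['grip_width'],s['grasp_force'],-psi)
E
python3 - <<'E'
from h import *
P=-2.1
env.reach(TCP0+95*AX,quat(AX,P,YAW));print(st())
env.line_to(TCP0,feed=100);print(st())
env.gripper_close(80);env.hold(.3);print(st())
for d in np.arange(.25,1.51,.25):
    env.reach(TCP0-.8*d*AX,quat(AX,P+d,YAW));print(round(d,2),st())
E
```

```text
t3.4 F[ 0.2  0.1 -0.3] ax-0.3 Tax-0.04 w85.4 g0 cw-2.097
t4.5 F[-0.3  0.4 -0.3] ax-0.2 Tax-0.03 w85.4 g0 cw-2.100
t5.3 F[-4.2 -0.3  4.3] ax5.8 Tax-0.04 w38.3 g79 cw-2.100
0.25 t5.6 F[-4.6 -0.9  5.6] ax7.2 Tax-0.25 w38.2 g79 cw-1.851
0.5 t6.0 F[-4.1 -1.4  5.1] ax6.6 Tax-0.23 w38.2 g79 cw-1.601
0.75 t6.3 F[-3.7 -1.   5. ] ax6.3 Tax-0.25 w38.4 g79 cw-1.351
1.0 t6.7 F[-4.  -1.5  4.7] ax6.2 Tax-0.23 w38.3 g79 cw-1.101
1.25 t7.0 F[-4.4 -1.5  5.2] ax6.8 Tax-0.23 w38.4 g79 cw-0.851
1.5 t7.4 F[-4.9 -2.4  5.1] ax7.1 Tax-0.27 w38.1 g79 cw-0.601
```

Run:
```python
from h import *
P=-2.1
for d in [1.6,1.7,1.76,1.82,1.88,1.94,2.0]:
    env.reach(TCP0-.8*min(d,1.85)*AX,quat(AX,P+d,YAW));env.hold(.1);print(round(d,2),st())
snap('wrist','w3.png')
d,_=snap('side','d3.png')
```

```text
1.6 t7.7 F[-5.3 -2.3  6. ] ax8.1 Tax-0.10 w38.4 g80 cw-0.502
1.7 t8.1 F[-4.9 -2.6  5.2] ax7.2 Tax-0.15 w38.6 g80 cw-0.402
1.76 t8.4 F[-5.2 -2.4  5.3] ax7.4 Tax0.00 w38.6 g80 cw-0.342
1.82 t8.8 F[-4.7 -2.1  4.6] ax6.6 Tax0.06 w38.4 g80 cw-0.282
1.88 t9.1 F[-5.5 -2.1  4.3] ax6.6 Tax0.01 w38.4 g80 cw-0.222
1.94 t9.5 F[-4.9 -2.7  4.9] ax7.0 Tax0.18 w38.2 g80 cw-0.163
2.0 t9.8 F[-5.3 -2.9  5.5] ax7.8 Tax0.26 w38.3 g80 cw-0.103
```

View pics/w3.png

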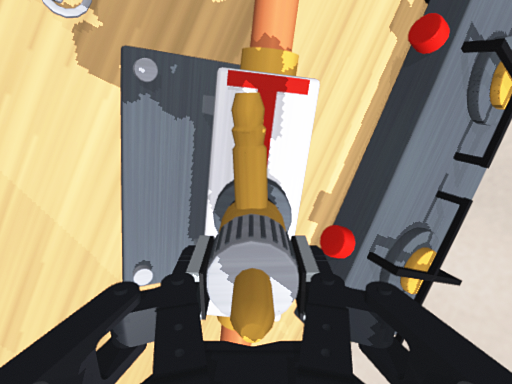

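The barb tip is at (248,95) and its root at about (250,205). The red line runs from under the barb to its cross bar at (270,82). The barb is still a few degrees short (counter-clockwise) of the line, so I measure that next.

```bash
cat >> h.py <<'E'
def onplane(cm,u,v,p0,n):
    o,d=ray(cm,u,v);return o+d*((p0-o)@n)/(d@n)
def ang(v): return float(np.arctan2(-(v@LX),v@LY))
def barbang(cm,im,r0=100,r1=195,c0=220,c1=285,drop=1.5):
    hsv=cv2.cvtColor(im,cv2.COLOR_RGB2HSV)
    m=(hsv[...,0]>12)&(hsv[...,0]<30)&(hsv[...,1]>110)&(hsv[...,2]>60)
    S=SEAT0-drop*AX;p0=S-50*AX;pts=[]
    for r in range(r0,r1,3):
        x=np.where(m[r,c0:c1])[0]+c0
        if len(x)>8: pts.append(onplane(cm,(x.min()+x.max())/2,r,p0,AX))
    pts=np.array(pts);d=pts[0]-pts[-1]
    fit=np.linalg.svd(pts-pts.mean(0))[2][0];fit*=np.sign(fit@d)
    hr=(((hsv[...,0]<5)|(hsv[...,0]>174))&(hsv[...,1]>200)&(hsv[...,2]>90))
    y,x=np.where(hr[60:96,215:320]);T=onplane(cm,x.min()/2+x.max()/2+215,60+y.mean(),S-85*AX+.0*AX,AX)
    return dict(fit=ang(fit),tip=ang(pts[0]-p0),root_off=float((pts.mean(0)-p0)@LX),T=ang(T-(S-85*AX)),n=len(pts),rad=float(np.linalg.norm(pts[0]-p0)))
E
python3 - <<'E'
from h import *
cm=cam('wrist');im=cv2.imread('pics/w3.png')[:,:,::-1].copy()
print(barbang(cm,im),st())
E
```

```text
{'fit': 0.13657375622244722, 'tip': 0.13589887966913458, 'root_off': -6.561835163361774, 'T': -0.011767370812551326, 'n': 32, 'rad': 72.30955801983657} t9.9 F[-5.3 -2.2  4.5] ax6.8 Tax0.27 w37.9 g80 cw-0.103
```

Run:
```python
from h import *
P=-2.1
for d in [2.05,2.1]:
    env.reach(TCP0-1.48*AX,quat(AX,P+d,YAW));print(st())
env.hold(.2);cm,im=snap('wrist','w4.png');print(barbang(cm,im),st())
```

```text
t10.2 F[-4.8 -1.7  5.1] ax7.0 Tax0.31 w38.4 g80 cw-0.053
t10.4 F[-5.7 -3.1  5.3] ax7.8 Tax0.36 w38.1 g80 cw-0.003
{'fit': 0.038111836361346456, 'tip': 0.03514667609308572, 'root_off': -1.9643214615879954, 'T': -0.013414772681316129, 'n': 32, 'rad': 72.3160172335922} t10.7 F[-5.1 -3.   4.6] ax6.9 Tax0.43 w38.0 g80 cw-0.003
```

Run:
```python
from h import *
cm=cam('wrist');im=cv2.imread('pics/w4.png')[:,:,::-1].copy()
hsv=cv2.cvtColor(im,cv2.COLOR_RGB2HSV)
# foot's left edge: first column (from 90) where wood turns grey
pts=[]
for r in range(75,270,3):
    for c in range(80,170):
        if (hsv[r,c:c+6,1]<75).all() or (hsv[r,c:c+6,0]>80).all(): pts.append((c,r));break
pts=np.array(pts,float);vx,vy,x0,y0=cv2.fitLine(pts.astype(np.float32),cv2.DIST_HUBER,0,.01,.01).ravel()
res=np.abs((pts-[x0,y0])@[-vy,vx]);print(len(pts),(res<1.5).sum())
f=lambda r:(x0+(r-y0)*vx/vy,r)
A=onz(cm,*f(265),12);B=onz(cm,*f(75),12);l=B-A
print(A,B,'foot yaw',np.degrees(np.arctan2(-l[0],l[1])))
# edges of red crossbar -> T bar direction
m=((hsv[...,0]<5)|(hsv[...,0]>174))&(hsv[...,1]>200)&(hsv[...,2]>90)
y,x=np.where(m[60:85,215:320]);S=SEAT0-86.5*AX
q=np.stack([x+215,y+60],1).astype(np.float32);vx,vy,_,_=cv2.fitLine(q,cv2.DIST_HUBER,0,.01,.01).ravel();print(q.min(0),q.max(0),vx,vy)
c=q.mean(0);l=onplane(cm,c[0]+30*vx,c[1]+30*vy,S,AX)-onplane(cm,c[0]-30*vx,c[1]-30*vy,S,AX);print('crossbar dir',ang(np.cross(AX,l)))
```

```text
65 65
[550.31432789 -79.46861374  12.        ] [496.1010557   63.69111588  12.        ] foot yaw 20.74121572284852
[215.  74.] [294.  84.] 0.9999868 0.005137708
crossbar dir -0.0009784100577388164
```

Run:
```python
from h import *
P=-2.1
env.reach(TCP0-1.48*AX,quat(AX,P+2.143,YAW))
env.hold(.3);cm,im=snap('wrist','w5.png');print(barbang(cm,im),st())
```

```text
{'fit': -6.585301387563119e-07, 'tip': -0.0014447301778328014, 'root_off': 0.05096777599968968, 'T': -0.03501793479484178, 'n': 32, 'rad': 72.3358413763824} t11.3 F[-6.  -2.5  4.9] ax7.5 Tax0.45 w38.4 g80 cw0.040
```

Run:
```python
from h import *
env.release();env.line_to(TCP0+100*AX,feed=200);print(st())
q=Rn.from_matrix(np.array([[0,1,0],[1,0,0],[0,0,-1.]]))
K=np.array([528,306,190.])
env.reach(K,q.as_quat());env.hold(.3);a,i=snap('wrist','k1.png');np.savez('k1.npz',A=a[1],o=a[2])
env.reach(K,(q*Rn.from_rotvec([0,0,-1.2])).as_quat());env.hold(.3);b,j=snap('wrist','k2.png');np.savez('k2.npz',A=b[1],o=b[2]);print(st(),env.read_state()['joint_positions'].round(2))
cv2.imwrite('pics/k12.png',cv2.resize(np.hstack([i[:,100:400],j[:,100:400]])[:,:,::-1],(800,512)))
```

```text
t12.4 F[-0.9 -0.1  0.8] ax1.2 Tax-0.01 w85.3 g0 cw0.043
t15.5 F[ 0.4  0.4 -0.5] ax-0.7 Tax-0.05 w85.4 g0 cw-0.755 [ 0.42  0.27 -0.12  1.18 -0.    0.79]
```

View pics/k12.png

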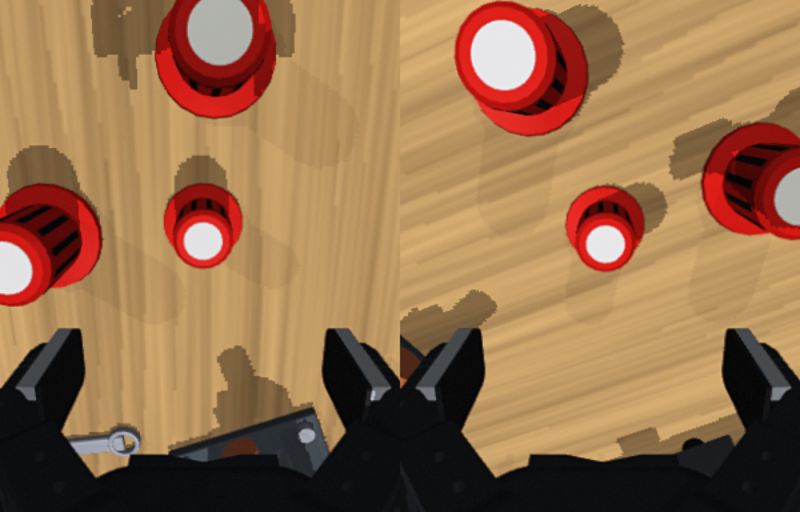

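Left panel: the small knob's white top is at (203,242). Right panel: it is at (605,244). The two large knobs stay clear of the fingers. I measure it, grasp, lift and check.

Run:
```python
from h import *
c=env.get_calibration('wrist');rs=[];rb=[]
for f,(u,v) in(('k1',(252,182)),('k2',(254,183))):
    d=np.load(f+'.npz');im=cv2.imread(f'pics/{f}.png');hsv=cv2.cvtColor(im,cv2.COLOR_BGR2HSV)
    w=((hsv[...,1]<60)&(hsv[...,2]>180)).astype(np.uint8)
    n,l,s,ce=cv2.connectedComponentsWithStats(w);i=l[v,u];print(f,s[i],ce[i]);rs.append(ray((c,d['A'],d['o']),*ce[i]))
X,e=tri(*rs);print('top',X,e)
assert abs(X[2]-62)<6
q=env.read_state()['orientation']
G=np.array([X[0],X[1],X[2]-62+40-18.7])
env.line_to(G+[0,0,80],feed=250);env.line_to(G,feed=120);print(st())
env.gripper_close(60);env.hold(.3);print(st())
env.line_to(G+[0,0,150],feed=250);print(st());np.save('G.npy',G-[0,0,X[2]-62])
```

```text
k1 [238 167  29  28 620] [251.95322581 180.24354839]
k2 [240 169  28  28 613] [253.6867863  182.62805873]
top [528.65459385 306.69692184  61.51479771] [0.04086222449191331, 0.04086222449186526]
t16.8 F[-0.2 -0.2 -0.2] ax-0.1 Tax-0.02 w85.4 g0 cw-0.756
t17.6 F[-1.2 -0.1  5.8] ax5.6 Tax-0.03 w41.1 g61 cw-0.756
t18.4 F[-0.5  0.3 -1. ] ax-0.7 Tax0.01 w40.9 g61 cw-0.755
```

Run:
```python
from h import *
S=SEAT0-1.5*AX;B=S+21.3*AX
p=env.read_state()['tool_pos'];env.line_to([p[0],p[1],290],feed=250)
env.reach(B+80*AX,quat(AX,0,YAW));print(st())
env.line_to(B+36*AX,feed=150);env.hold(.3);print(st());cm,im=snap('wrist','p1.png');_,j=snap('side','d4.png');_,k=snap('scene','s4.png')
z=lambda a,x,y:cv2.resize(a[y:y+100,x:x+100],(400,400),interpolation=2)
cv2.imwrite('pics/p1c.png',np.hstack([z(k,215,140),z(j,210,115)])[:,:,::-1])
```

```text
t20.3 F[ 0.4 -1.  -0.4] ax-0.3 Tax0.07 w41.0 g61 cw-0.001
t21.0 F[-0.1  0.2 -1.1] ax-0.9 Tax0.03 w40.9 g61 cw-0.001
```

View pics/p1c.png

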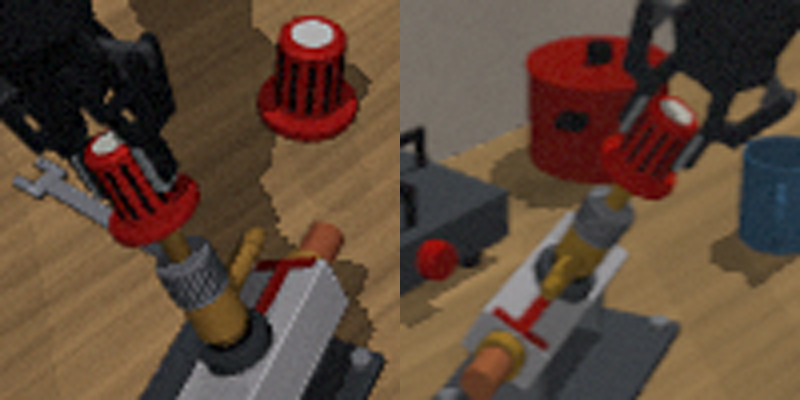

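Both crops show the knob centred over the stem: left, knob mouth at (155,225) over the stem at (178,245); right, knob mouth at (640,180) over the stem at (620,195). The barb lies along the red line. I push on under force watch.

Run:
```python
from h import *
S=SEAT0-1.5*AX;B=S+21.3*AX
for h in [28,22,16,10,6,4,3,2,1,0,-1,-2,-3]:
    env.line_to(B+h*AX,feed=40);print(h,st())
    f=np.array(env.read_state()['force'])
    if f@AX>25 or np.linalg.norm(f)>35: break
```

```text
28 t21.5 F[-0.8 -0.2 -0.7] ax-0.2 Tax0.03 w40.9 g61 cw0.000
22 t21.8 F[-0.3  1.6 -0.5] ax-0.6 Tax0.01 w41.0 g61 cw0.000
16 t22.1 F[-0.3 -0.1 -0.9] ax-0.6 Tax0.05 w40.8 g61 cw0.000
10 t22.4 F[-0.8  0.2 -1.1] ax-0.6 Tax0.01 w41.0 g61 cw0.000
6 t22.7 F[-0.5  0.2 -0. ] ax0.1 Tax-0.04 w40.8 g61 cw0.000
4 t22.9 F[-0.1  0.3 -0.7] ax-0.6 Tax-0.03 w41.0 g61 cw0.000
3 t23.2 F[-0.3 -0.6 -1.1] ax-0.7 Tax-0.03 w40.9 g61 cw0.000
2 t23.4 F[ 0.  -0.5 -1.1] ax-0.9 Tax0.01 w40.5 g61 cw0.000
1 t23.7 F[-0.1 -0.3  0.8] ax0.8 Tax-0.02 w41.1 g61 cw-0.000
0 t23.9 F[-5.  -1.8  5.1] ax7.0 Tax0.01 w40.4 g62 cw-0.000
-1 t24.2 F[-11.3  -2.5  11.6] ax15.8 Tax0.02 w40.9 g62 cw0.000
-2 t24.4 F[-16.6  -3.9  18.2] ax24.2 Tax0.10 w41.1 g63 cw0.000
-3 t24.7 F[-22.7  -6.   24.9] ax33.3 Tax0.05 w41.0 g64 cw0.001
```

Run:
```python
from h import *
S=SEAT0-1.5*AX;B=S+21.3*AX
env.line_to(B+.3*AX,feed=40);print(st())
env.release();env.line_to(B+110*AX,feed=150);env.hold(.3);print(st())
cm,im=snap('wrist','f1.png');_,j=snap('side','f2.png')
cv2.imwrite('pics/fin.png',np.hstack([im[:,70:442],cv2.resize(j[125:245,195:320],(400,384),interpolation=2)])[:,:,::-1])
hsv=cv2.cvtColor(im,cv2.COLOR_RGB2HSV)
for h in(0,62):print(h,proj(cm,S+h*AX))
print('tip exp',proj(cm,S-50*AX+77*LY))
```

```text
t24.9 F[-2.3 -0.9  4.6] ax5.2 Tax-0.03 w40.8 g61 cw-0.000
t26.6 F[ 0.1  0.2 -0.4] ax-0.4 Tax0.04 w85.3 g0 cw0.000
0 (np.float64(252.63225778271743), np.float64(182.1363727620805))
62 (np.float64(252.59155636272556), np.float64(204.7334092415202))
tip exp (np.float64(252.71330687286954), np.float64(94.76753195110646))
```

View pics/fin.png

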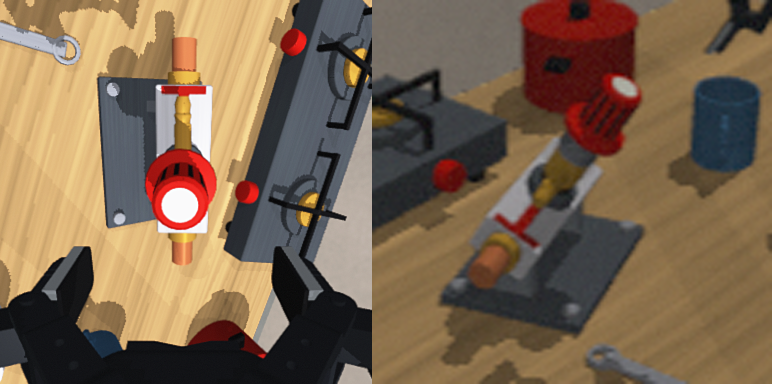

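Final view: the knob sits on the collar, white top at (179,204) against an expected (183,205). The barb, (183,97) to (182,145), lies over the red line. I measure the angle once more.

Run:
```python
from h import *
cm=cam('wrist');im=cv2.imread('pics/f1.png')[:,:,::-1].copy()
hsv=cv2.cvtColor(im,cv2.COLOR_RGB2HSV)
b=barbang(cm,im,r0=98,r1=142,c0=238,c1=266);print(b)
m=((hsv[...,0]<5)|(hsv[...,0]>174))&(hsv[...,1]>200)&(hsv[...,2]>80)
S=SEAT0-1.5*AX;y,x=np.where(m[82:96,225:290]);print(x.min()+225,x.max()+225)
T=onplane(cm,(x.min()+x.max())/2+225,82+y.mean(),S-83.5*AX,AX);print('T',ang(T-(S-83.5*AX)),(T-S)@LX)
y,x=np.where(m[140:,200:300]&(np.arange(140,384)<250)[:,None]);print('flange/knob cols',x.min()+200,x.max()+200,y.min()+140,y.max()+140)
```

```text
{'fit': 0.0032047387235068533, 'tip': -0.002079506649888233, 'root_off': 0.13582781860268595, 'T': -0.00834142312435279, 'n': 15, 'rad': 73.59231059008648}
232 274
T -0.008323461092290254 0.684594127644111
flange/knob cols 215 285 149 228
```

```bash
python3 -c "
from h import *
print(env.close_job())"
```

```text
the job is handed in; nothing more can be done
None
```

I screwed in the tap until its barb lay within about 0.01 rad of the red line, seated the small red knob on the collar, let go, and handed the job in after about 27 s on the robot's clock.

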